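# Clear the setting block and load a tile in the glazing jig

## Robot

A 6-joint arm with a two-finger parallel gripper is mounted at the origin on the work surface. World frame = base frame: x ahead of the robot, y to its left, z up, the work surface at z = 0. Lengths are in m, angles in rad, forces in N, time in s.
With the tool pointing down it reaches from about 0.225 to 0.875 m from the base axis. Payload 3.4 kg.
Tool frame: the origin (TCP) lies at the very end of the fingers, on their centre line; the grasp point (between the pads) lies 19 mm behind it (pinch_z is the distance from the TCP to the grasp point, in m); z points along the fingers, y is the direction in which the jaws open and shut (so a half turn about z gives the same grasp; the last joint's range is limited). The gripper opens to 85 mm and grips with 20 to 120 N. Pads are 22 mm wide; open, the fingers measure 114 mm over their backs; the gripper's body (76 mm by 85 mm) begins 54 mm behind the grasp point. The pads swing forward as they close: fully open they stand 13 mm farther back than shut.
Start: joints at [-1.279, 0.276, 1.505, -0, 1.361, -0.121], TCP at [0.231, -0.527, 0.202] pointing down, gripper open.
Joint ranges: [-2.89, 2.89], [-0.75, 2.08], [0.22, 2.7], [-1.18, 4.32], [0.11, 2.71], [-2.7, 2.7]. Speed limits (rad/s): [2.57, 2.57, 3.14, 3.14, 3.14, 3.14].

## Interface

Orientations are given as a unit quaternion [x, y, z, w].
In Python, from station import sense, read_camera, close_job, pinch_z gives the robot as it stands.
- The arm moves only by the tool arm_command, never from a script. Its argument "increments" is text: rows parted by semicolons, each of 7 numbers parted by spaces: the turn, a rotation vector about the tool's x, y, z in rad, then the shift along the tool's x, y, z in m, then the closure, from 0 (fully open) to 1 (shut). In form: ax ay az x y z jaw; .... A call has exactly 8 rows; each row shifts and turns the commanded pose from where the row before left it, along the tool's axes as they then stand; what a row does not reach is not made up. A row lasts 1/8 s, in which the tool goes at most 62.5 mm and 10.7 degrees, less where a joint would pass 70% of its speed; a pose out of reach is approached as far as the arm can. A call with a gripper value outside its range is refused whole. The fingers move at their own pace and stop on an object; "newtons" is the grip in N (left out, the last holds). Time passes only in rows, so rows that do not move let the fingers close, or fill a call up. It gives the time, the measured TCP pose, the force and the opening at its end, in the units of the state.
- sense(): the state, without advancing time (a new reading comes with each control period).
- read_camera(name): name is "scene" or "top"; returns a dict with "pixels" (384x512x3 uint8, blue, green, red), "z_map" (384x512 float32, m along the optical axis (not along the pixel's ray), 0 where there is no reading), "intrinsics" (3x3 intrinsics, pixels), "eye" and "orientation" of the camera in the world. Camera axes: x right, y up, looking along -z (the intrinsics and any distortion apply to the point x, -y, -z); pixel columns grow to the right and rows downward; lengths in m; the calibration is good to about 2 mm. A picture is of the moment at which its call begins.
- close_job(): hands the job in, once; it reports no verdict.
The state is a dict: "time_s": time; "joint_positions": joint angles; "joint_vel": joint speeds; "joint_efforts": joint torques, N m; "eef_pos": TCP position; "orientation": TCP orientation; "ft_force": force on the tool from outside, world axes, zero at the start; "torque": the same for the moment, N m; "gripper_width": finger opening in m.
Only numpy, scipy, OpenCV 4.12 (cv2) and the standard library are available. Lean on these libraries where they do the work, as an engineer would, in place of code of your own. Each camera call takes 0.05 s, during which the arm holds its last target. There are 200 camera calls.

## Task

The blade of the glazing jig has been set, so lift the metal setting block out of the jig's pocket and put it back flat and right way up in its own storage cradle, the one whose oblong recess fits it. Then seat the ceramic tile in the jig's pocket, glazed face up and with its cut-out corner at the pocket's filled corner, flat on the pocket floor and square, and let go. The tile is brittle, so never drop it, and leave the tub, the brush, the small stack of tiles and the square block where they are.

Things in the scene. Friction and masses are not known exactly. Their poses are not given: they have to be found in the camera images.
- jig: Glazing jig, fixed: a plywood base with a white frame around a sunken pocket. Origin under the pocket's centre, on the bench. It spans x -80 to 80, y -80 to 105 mm. Frame top 18 mm above the bench. Along its long edges two aluminium rails (x = +-72 to +-80 mm) rise to 34 mm. The steel blade is parked across the rails at the +y end (y 86 to 102 mm), up to 64 mm high.
- jig_pocket (a point): Centre of the jig pocket's floor, 10 mm above the bench; axes as the jig's. The pocket is 65 mm in x, 105 mm in y and 8 mm deep, upright walls. Its (+x,+y) corner is filled by a 13 x 13 mm block level with the frame top.
- tile: The ceramic tile to load: cream, pale glaze on top, 60 mm (x) x 100 mm (y) x 22 mm (z), its (+x,+y) corner cut out 16 x 16 mm, hollow cores visible at its -y end, a bare unglazed strip beside the cut-out at its +y end. Starts lying on the bench, glazed face up. Origin at the centre of the underside (of the full 60 x 100 outline). About 0.2 kg. In the pocket its top 14 mm stand above the frame.
- setting_block: Plain aluminium block, 36 mm (x) x 60 mm (y) x 30 mm (z), origin at the centre of its underside, about 0.2 kg. Starts lying on the floor of the jig's pocket. The same either way round.
- cradle_oblong: The setting block's own storage cradle, fixed: a wooden block 76 (x) x 104 (y) x 20 (z) mm on the 6 mm rack board, with an oblong recess 42 (x) x 66 (y) mm, 12 mm deep. A paper label with a small dark oblong lies on its +y lip. Origin at the centre of its underside, 6 mm above the bench. The three cradles stand side by side, 85 mm apart, in any order.
- cradle_oblong_recess (a point): Centre of the oblong recess's floor, 14 mm above the bench (12 mm below the cradle's top); axes as the cradle's.
- cradle_round: A cradle of the same outside size with an empty round recess of 46 mm diameter, 12 mm deep; not for this block.
- cradle_square: A cradle of the same outside size with a 44 x 44 mm recess, 12 mm deep, that holds the square block.
- square_block: Aluminium block 40 x 40 x 30 mm lying in the square cradle; origin at the centre of its underside. To be left alone.
- tub: White lidded glaze tub, 78 mm diameter, 58 mm high, loose on the bench; origin at the centre of its underside. To be left alone.
- tile_stack: Small loose stack of four square tiles, about 64 x 64 x 41 mm; origin at the centre of its underside. To be left alone.
- brush: Brush 170 mm long lying on the bench beyond the cradles; origin near its middle. To be left alone.
Things that resemble listed ones, but are neither listed nor needed, are in the scene too. Leave any black or pink look-alike of the setting_block alone.

How it is judged:
On the way, in this order (a step that is already met when the one before it is completed fails the run):
1. the setting block lies flat on the floor of its oblong cradle recess, released (horizontal distance between setting_block and cradle_oblong_recess below 0.006 m and z of setting_block in the frame of cradle_oblong_recess between -0.0025 and 0.0025 m and angle between setting_block's own z axis and vertical below 0.03 rad and contact force between setting_block and the fingers below 0.05 N and linear speed of setting_block below 0.02 m/s), for 0.2 s.
2. the tile lies flat and square on the floor of the jig's pocket, released (horizontal distance between tile and jig_pocket below 0.005 m and z of tile in the frame of jig_pocket between -0.0025 and 0.0025 m and angle between tile's own z axis and vertical below 0.03 rad and angle between the x axis of tile and the x axis of jig_pocket, either way round below 0.06 rad and contact force between tile and the fingers below 0.05 N and linear speed of tile below 0.02 m/s), for 0.2 s.
At the end, for the whole second after the job is handed in: Both are released, at rest, right way up, tilted under 0.03 rad and within 2.5 mm of the floor they lie on: the setting block in the oblong recess (within 6 mm of its centre), the tile in the jig's pocket (within 5 mm of its centre and 0.06 rad of square) (all of step 1 and all of step 2); the robot touches nothing.
It fails at once if the tile is dropped (moves faster than 0.5 m/s while not held by the fingers) (contact force between tile and the fingers below 0.05 N and linear speed of tile above 0.5 m/s).
It fails at once if the tub, brush or small stack is moved by more than 25 mm, or the square block by more than 10 mm (distance of any of tub, brush, tile_stack from where it was at the start of the episode above 0.025 m or distance of square_block from where it was at the start of the episode above 0.01 m).
It also fails if it takes over 64 s, if anything falls off the work surface, if the arm or the gripper's body presses on something with over 40 N, if the wrist force passes 120 N, or if a joint passes its speed limit or range.

## Working session

There is one attempt and no reset: what is moved stays moved. The work goes in short steps, Python scripts to look and compute and a tool call to move; the robot and the scene stay as the last step left them, time stands still between calls to the robot, and variables do not carry over. Pictures are saved under pics/ and viewed, about 8 in all and at most 12, crops included, and the job is handed in when it is done.

Besides the shell and the picture viewer there is one more tool, called as name(argument=value, ...), one argument or row to a line, values as JSON. arm_command: Moves the arm, as the interface text tells. Its arguments: {"type":"object","properties":{"increments":{"type":"string"},"newtons":{"type":"number"}},"required":["increments"]}

```bash
mkdir -p pics; cat > h.py <<'E'
import numpy as np, cv2
from scipy.spatial.transform import Rotation as R
from station import sense, read_camera, close_job, pinch_z
def pts(c):
    "world point of every pixel from depth"
    K=np.array(c["intrinsics"]);d=c["z_map"];v,u=np.mgrid[:d.shape[0],:d.shape[1]]
    p=np.stack([(u-K[0,2])/K[0,0]*d,-(v-K[1,2])/K[1,1]*d,-d],-1)
    q=np.array(c["orientation"]);M=R.from_quat(q).as_matrix() if q.size==4 else q
    return p@M.T+np.array(c["eye"])
def ray(c,uv,z):
    K=np.array(c["intrinsics"]);uv=np.atleast_2d(np.asarray(uv,float))
    r=np.stack([(uv[:,0]-K[0,2])/K[0,0],-(uv[:,1]-K[1,2])/K[1,1],-np.ones(len(uv))],-1)
    q=np.array(c["orientation"]);M=R.from_quat(q).as_matrix() if q.size==4 else q
    r=r@M.T;e=np.array(c["eye"]);return e+r*((z-e[2])/r[:,2])[:,None]
E
python3 - <<'E'
from h import *
print(pinch_z if not callable(pinch_z) else pinch_z()); s=sense(); print(s)
for n in("top","scene"):
    c=read_camera(n);print(n,c["intrinsics"],c["eye"],c["orientation"],[k for k in c])
    np.save(n+".npy",c,allow_pickle=True)
    cv2.imwrite(f"pics/{n}0.png",cv2.resize(c["pixels"],(800,600),interpolation=cv2.INTER_CUBIC))
E
```

```text
0.0187
{'time_s': 0.0, 'joint_positions': array([-1.27899792e+00,  2.76622522e-01,  1.50613149e+00, -1.92475401e-05,
        1.36068210e+00, -1.20992137e-01]), 'joint_vel': array([ 1.11978844e-03,  1.77684161e-03, -5.44003459e-05,  6.20239420e-04,
        2.77246764e-05,  6.68603824e-04]), 'joint_efforts': array([-1.10919515e-03, -4.16772544e+01, -2.45803177e+01,  4.93523908e-05,
        1.11548707e-02, -2.19920884e-05]), 'eef_pos': array([ 0.23049737, -0.52615336,  0.20132471]), 'orientation': array([ 9.78775171e-01,  2.04934903e-01, -8.79987379e-05, -9.17565602e-04]), 'ft_force': array([-0.31974739, -0.31168016, -0.56819603]), 'torque': array([0.00901314, 0.00078883, 0.00578962]), 'gripper_width': 0.08557361275124559}
top [[490.93223916   0.         255.8350333 ]
 [  0.         490.93223916 187.486183  ]
 [  0.           0.           1.        ]] [0.41378749 0.01598781 1.16050164] [ 0.05487455 -0.05813781 -0.70457216  0.70511478] ['pixels', 'z_map', 'intrinsics', 'eye', 'orientation']
scene [[431.71304148   0.         261.2442424 ]
 [  0.         431.71304148 185.13218604]
 [  0.           0.           1.        ]] [1.27456197 0.5492586  0.83192019] [0.17820728 0.37344369 0.81375329 0.4081514 ] ['pixels', 'z_map', 'intrinsics', 'eye', 'orientation']
```

View pics/top0.png

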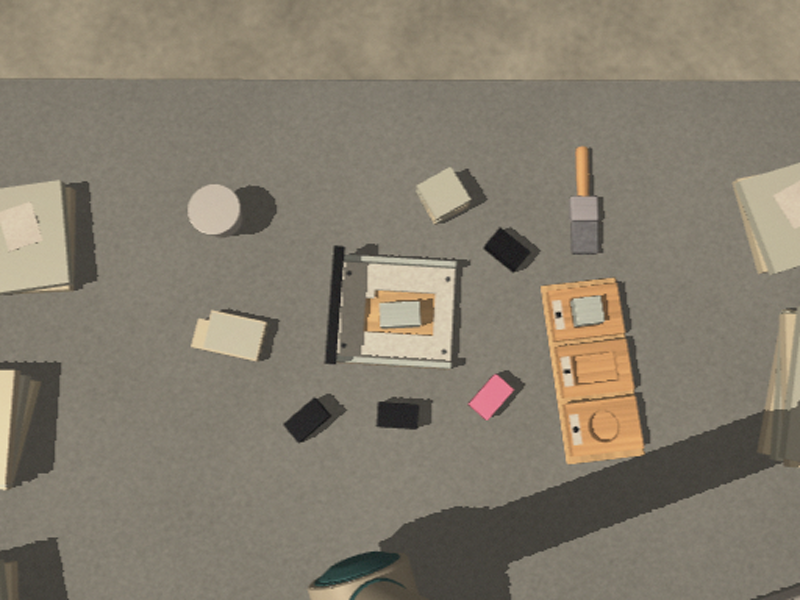

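View pics/scene0.png

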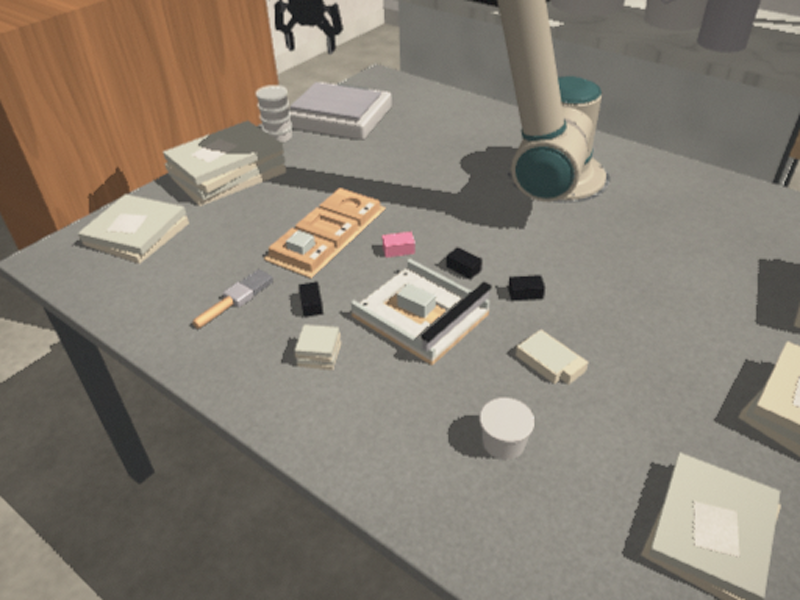

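The top view (800x600 pixels) shows these candidates:
- **Setting block:** the silver block in the jig pocket at (400,313). It is bare aluminium and lies in the pocket, so it fits the description. The silver square at (587,310) is the square block, and the black ones at (508,250), (307,420), (398,415) and the pink one at (492,397) are decoys.
- **Tile:** at (232,335), cream with a cut-out corner. The stack is at (443,195) and the tub at (214,210).
- **Oblong cradle:** the middle one at (595,370), since its recess is oblong.

Next I measure and make a confirming crop.

```bash
cat > m.py <<'E'
from h import *
def rect(c,mask,z,name):
    m=cv2.morphologyEx(mask.astype(np.uint8),cv2.MORPH_OPEN,np.ones((2,2)))
    cs,_=cv2.findContours(m,cv2.RETR_EXTERNAL,cv2.CHAIN_APPROX_NONE)
    if not cs: print(name,'none');return
    k=max(cs,key=cv2.contourArea).reshape(-1,2)
    w=ray(c,k,z)[:,:2]
    (x,y),(a,b),t=cv2.minAreaRect((w*1000).astype(np.float32))
    if a>b: a,b,t=b,a,t+90
    # t: direction of short side
    print(name,'c mm',round(x,1),round(y,1),'short',round(a,1),'long',round(b,1),'short-axis deg',round((t+90)%180-90,1),'z',np.median(c_p[...,2][m>0]).round(4))
    return k
E
python3 - <<'E'
import m; from h import *
c=np.load("top.npy",allow_pickle=True).item(); P=pts(c); m.c_p=P; Z=P[...,2]
def roi(x0,y0,x1,y1):
    r=np.zeros(Z.shape,bool); s=512/800; r[int(y0*s):int(y1*s),int(x0*s):int(x1*s)]=1; return r
hsv=cv2.cvtColor(c["pixels"],cv2.COLOR_BGR2HSV)
S=hsv[...,1]
m.rect(c,roi(180,295,285,370)&(Z>.012),.022,'tile')
m.rect(c,roi(365,285,440,340)&(Z>.033),.040,'block')
m.rect(c,roi(325,240,470,375)&(Z>.012),.018,'jig all')
m.rect(c,roi(335,262,465,357)&(Z>.014)&(Z<.024),.018,'frame')
m.rect(c,roi(350,270,450,350)&(S>70),.010,'pocket floor colour')
m.rect(c,roi(325,240,350,375)&(Z>.045),.064,'blade')
m.rect(c,roi(535,270,660,470)&(Z>.017),.026,'cradles')
m.rect(c,roi(560,290,615,330)&(Z>.035),.044,'sqblock')
m.rect(c,roi(573,347,622,387)&(Z<.0205)&(Z>.008),.014,'recess oblong')
for n,z in((( 'tub'),(.058)),):
    m.rect(c,roi(180,170,260,250)&(Z>.04),z,n)
I=c["pixels"]; a=cv2.resize(I[150:300,110:270],None,fx=2.5,fy=2.5,interpolation=cv2.INTER_CUBIC)
b=cv2.resize(I[170:300,340:420],(230,375),interpolation=cv2.INTER_CUBIC)
cv2.imwrite("pics/crop1.png",np.hstack([a,b]))
print(a.shape)
E
```

```text
tile c mm 533.2 264.1 short 60.1 long 101.8 short-axis deg -12.4 z 0.0208
block c mm 562.0 10.4 short 34.8 long 59.9 short-axis deg 0.1 z 0.0383
jig all c mm 573.0 23.5 short 180.8 long 187.0 short-axis deg -4.1 z 0.0177
frame c mm 569.3 15.0 short 143.9 long 168.8 short-axis deg -3.5 z 0.0165
pocket floor colour c mm 568.2 9.9 short 64.1 long 105.3 short-axis deg -3.5 z 0.0095
blade c mm 573.2 103.9 short 16.6 long 171.7 short-axis deg 86.4 z 0.0622
cradles c mm 399.0 -287.4 short 75.9 long 105.5 short-axis deg 6.8 z 0.0246
sqblock c mm 567.1 -267.4 short 40.3 long 41.5 short-axis deg 7.0 z 0.0424
recess oblong c mm 484.1 -281.1 short 42.9 long 65.5 short-axis deg 6.2 z 0.0129
tub c mm 714.5 284.6 short 76.3 long 76.7 short-axis deg 0.1 z 0.0566
(375, 400, 3)
```

View pics/crop1.png

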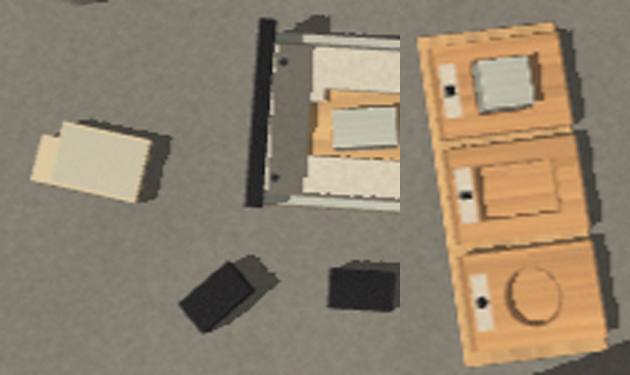

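The crop shows the tile's cut-out at upper left, about (45,135), facing world +x,+y. The jig's filled corner is at (322,95), also toward +x,+y. The silver block is in the pocket at (365,127), and the oblong recess with its oblong label is in the middle cradle at (520,190). I'll now turn the tool so the jaws open along x.

arm_command(
  increments="0 0 -0.145 0 0 0 0.1; 0 0 -0.145 0 0 0 0.2; 0 0 -0.145 0 0 0 0.2; 0 0 -0.145 0 0 0 0.2; 0 0 -0.145 0 0 0 0.2; 0 0 -0.145 0 0 0 0.2; 0 0 -0.145 0 0 0 0.2; 0 0 -0.142 0 0 0 0.2",
  newtons=50,
)

```text
time_s: 1.1
eef_pos: [0.2305, -0.5264, 0.2017]
orientation: [0.706, 0.708, 0.0, -0.0]
ft_force: [-1.1, -0.1, 0.4]
gripper_width: 0.0682
```

```bash
cat > nav.py <<'E'
import sys; from h import *
# nav.py x y z yaw_deg (mm): remaining turn (tool axes) and shift (tool axes now / after turn), mm
x,y,z,yw=map(float,sys.argv[1:5]); s=sense(); q=R.from_quat(s["orientation"])
t=R.from_euler('z',yw,degrees=True)*R.from_euler('x',180,degrees=True)
d=np.array([x,y,z])-s["eef_pos"]*1000
np.set_printoptions(suppress=True,precision=4)
print("t",round(s["time_s"],2),"pos",s["eef_pos"],"turn",(q.inv()*t).as_rotvec(),"shift now",q.inv().apply(d).round(1),"after",t.inv().apply(d).round(1),"w",round(s["gripper_width"],4),"F",s["ft_force"].round(1))
E
python3 nav.py 562 10.4 120 90
```

```text
t 1.1 pos [ 0.2305 -0.5264  0.2017] turn [-0.0003 -0.001   0.0037] shift now [535.5 333.5  82.1] after [536.8 331.5  81.7] w 0.0682 F [-1.1 -0.1  0.4]
```

arm_command(
  increments="0 0 0.0037 30 0 0 0.2; 0 0 0 0 0 0 0.2; 0 0 0 0 0 0 0.2; 0 0 0 0 0 0 0.2; 0 0 0 0 0 0 0.2; 0 0 0 0 0 0 0.2; 0 0 0 0 0 0 2; 0 0 0 0 0 0 0.2",
)

```text
out of range
```

That call was wrong: I wrote the shift in mm, not m, and one jaw value was out of range. It was refused whole, so nothing moved. I'm sending it again in metres.

arm_command(
  increments="0 0 0.004 0.03 0.019 0 0.2; 0 0 0 0.045 0.028 0 0.2; 0 0 0 0.05 0.031 0 0.2; 0 0 0 0.05 0.031 0 0.2; 0 0 0 0.05 0.031 0 0.2; 0 0 0 0.05 0.031 0 0.2; 0 0 0 0.05 0.031 0 0.2; 0 0 0 0.045 0.028 0 0.2",
)

```text
time_s: 2.1
eef_pos: [0.463, -0.1559, 0.202]
orientation: [0.709, 0.705, -0.0, -0.0]
ft_force: [0.4, 0.3, 0.5]
gripper_width: 0.0682
```

```bash
python3 nav.py 562 10.4 120 90
```

```text
t 2.1 pos [ 0.463  -0.1559  0.202 ] turn [-0.0001 -0.     -0.0046] shift now [166.7  98.2  82. ] after [166.3  99.   82. ] w 0.0682 F [0.4 0.3 0.5]
```

arm_command(
  increments="0 0 0 0.043 0.025 0 0.2; 0 0 0 0.045 0.027 0 0.2; 0 0 0 0.043 0.025 0.01 0.2; 0 0 0 0.03 0.018 0.02 0.2; 0 0 0 0.0055 0.0035 0.03 0.2; 0 0 0 0 0 0.02 0.2; 0 0 0 0 0 0.002 0.2; 0 0 0 0 0 0 0.2",
)

```text
time_s: 3.1
eef_pos: [0.562, 0.008, 0.1206]
orientation: [0.709, 0.705, 0.0, 0.0]
ft_force: [0.0, 0.5, -0.5]
gripper_width: 0.0685
```

```bash
python3 nav.py 562 10.4 22 90; python3 - <<'E'
from h import *
c=read_camera("scene"); cv2.imwrite("pics/s1.png",cv2.resize(c["pixels"][120:250,190:350],(800,650))[:600])
E
```

```text
t 3.1 pos [0.562  0.008  0.1206] turn [ 0.0005  0.0002 -0.0052] shift now [ 2.4 -0.1 98.6] after [ 2.4 -0.  98.6] w 0.0685 F [ 0.   0.5 -0.5]
```

View pics/s1.png

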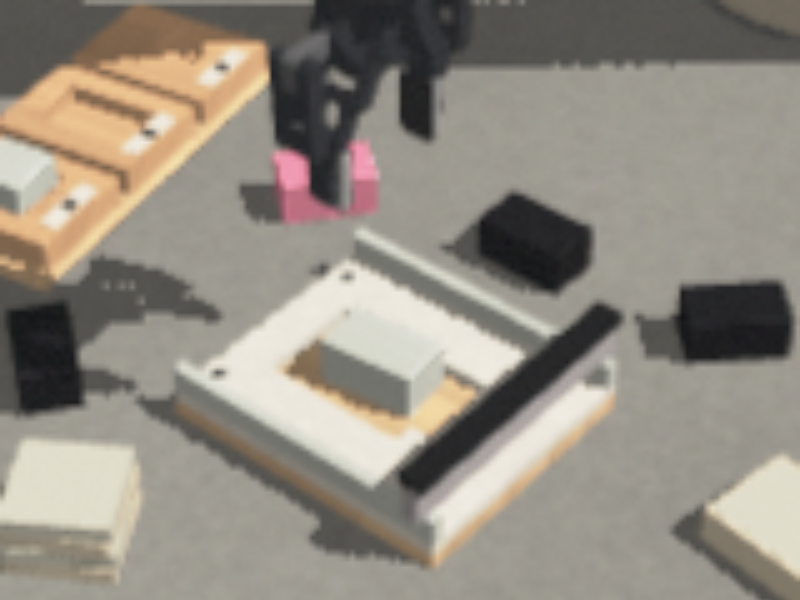

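The crop shows the open fingers at (335,190) and (415,110), above and behind the block at (385,360) as expected at this height, with the jaws along world x. I'm descending.

arm_command(
  increments="0 0 -0.004 0.0024 0 0.015 0.2; 0 0 0 0 0 0.025 0.2; 0 0 0 0 0 0.025 0.2; 0 0 0 0 0 0.02 0.2; 0 0 0 0 0 0.01 0.2; 0 0 0 0 0 0.0035 0.2; 0 0 0 0 0 0 0.2; 0 0 0 0 0 0 0.2",
)

```text
time_s: 4.15
eef_pos: [0.5624, 0.0105, 0.0224]
orientation: [0.707, 0.707, 0.0, 0.001]
ft_force: [-0.1, -0.7, 0.6]
gripper_width: 0.0681
```

arm_command(
  increments="0 0 0 0 0 0 0.4; 0 0 0 0 0 0 0.6; 0 0 0 0 0 0 0.8; 0 0 0 0 0 0 1; 0 0 0 0 0 0 1; 0 0 0 0 0 0 1; 0 0 0 0 0 0 1; 0 0 0 0 0 0 1",
  newtons=50,
)

```text
time_s: 5.15
eef_pos: [0.5618, 0.0105, 0.0217]
orientation: [0.707, 0.707, -0.0, 0.0]
ft_force: [0.1, 0.2, 1.0]
gripper_width: 0.0004
```

```bash
python3 nav.py 562 10.4 22 90
```

```text
t 5.15 pos [0.5618 0.0105 0.0217] turn [ 0.0001  0.0001 -0.001 ] shift now [-0.1  0.2 -0.3] after [-0.1  0.2 -0.3] w 0.0004 F [0.1 0.2 1. ]
```

The fingers closed fully without gripping anything, so I need to look.

```bash
python3 - <<'E'
from h import *
c=read_camera("scene"); cv2.imwrite("pics/s2.png",cv2.resize(c["pixels"][120:250,190:350],(800,650))[:600])
E
```

```text
(no output)
```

View pics/s2.png

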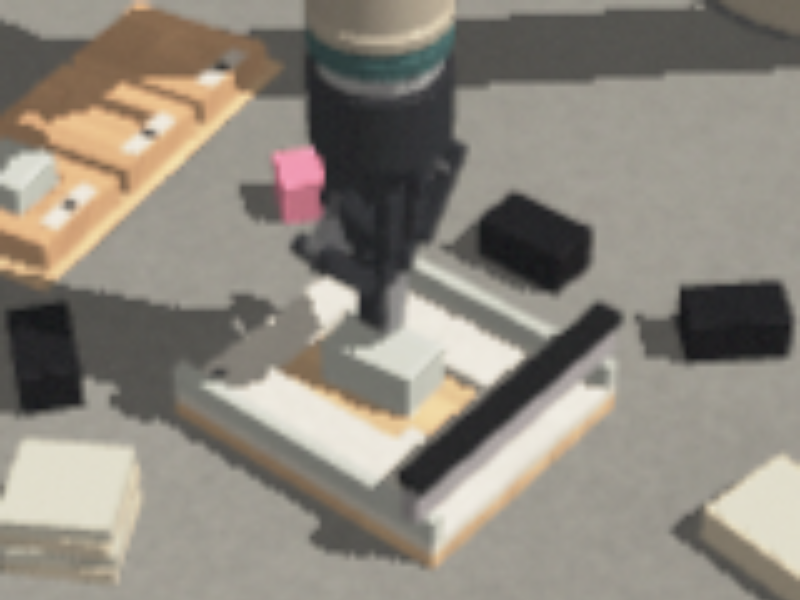

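The shut fingertips appear at crop (378,320), at or above the block's rear top edge, although the TCP reads 22 mm. I'll measure the tip from depth to see which axis is off.

```bash
python3 - <<'E'
from h import *
np.set_printoptions(suppress=True,precision=4)
for n in("scene","top"):
    c=read_camera(n);P=pts(c);V=c["pixels"].max(2)
    near=(np.hypot(P[...,0]-.562,P[...,1]-.0105)<.09)&(P[...,2]>.03)&(P[...,2]<.35)
    dark=near&(V<110)&(P[...,2]>.043)
    if n=="scene":
        for v in range(165,192): 
            r=np.where(dark[v,240:290])[0]+240
            if len(r): print(v,r.min(),r.max(),P[v,r].mean(0).round(4),P[v,r][:,2].min().round(4))
    # block top (silver)
    hsv=cv2.cvtColor(c["pixels"],cv2.COLOR_BGR2HSV)
    b=near&(abs(P[...,2]-.039)<.004)&(np.hypot(P[...,0]-.562,P[...,1]-.0105)<.04)
    print(n,b.sum(),P[b].min(0),P[b].max(0),np.median(P[b],0))
    print(n,'highest near',P[near].max(0),P[near].min(0))
print(sense()["eef_pos"],sense()["joint_positions"])
E
```

```text
165 253 276 [0.5785 0.0206 0.1379] 0.1094
166 253 276 [0.5778 0.0201 0.1339] 0.1021
167 249 276 [0.5814 0.0164 0.1311] 0.1017
168 249 275 [0.5817 0.0149 0.1273] 0.1002
169 248 273 [0.5891 0.0156 0.1291] 0.1037
170 249 272 [0.5913 0.0172 0.128 ] 0.1037
171 250 272 [0.5878 0.0161 0.1218] 0.1003
172 251 271 [0.5902 0.0178 0.1209] 0.0992
173 252 271 [0.59   0.0192 0.1181] 0.0954
174 254 271 [0.5876 0.0206 0.1138] 0.0877
175 257 269 [0.588  0.0223 0.1115] 0.0945
176 259 268 [0.5866 0.0227 0.1073] 0.0943
177 261 267 [0.5836 0.0221 0.1016] 0.088
178 262 267 [0.5785 0.0198 0.0935] 0.0833
179 262 267 [0.5729 0.0154 0.0841] 0.0786
180 262 267 [0.5706 0.0136 0.078 ] 0.0753
181 262 267 [0.5704 0.0134 0.0742] 0.0717
182 262 267 [0.5717 0.0143 0.072 ] 0.0691
183 262 267 [0.5704 0.0133 0.067 ] 0.0634
184 262 267 [0.5709 0.0136 0.064 ] 0.0599
185 263 267 [0.5676 0.0128 0.0576] 0.0503
186 265 266 [0.5658 0.0131 0.0528] 0.0514
scene 184 [ 0.5418 -0.0176  0.0352] [0.5822 0.0435 0.043 ] [0.5655 0.0167 0.0404]
scene highest near [0.6495 0.1003 0.3499] [ 0.4849 -0.036   0.0301]
top 10 [ 0.5468 -0.0173  0.0353] [0.5513 0.0403 0.0422] [0.549  0.0369 0.0397]
top highest near [0.5526 0.0748 0.3444] [ 0.4877 -0.0402  0.0301]
[0.5618 0.0106 0.0217] [-0.1049  0.4148  1.789  -0.0002  0.9377 -0.1039]
```

The tips are really at about z 0.044, roughly 20 mm above the reported TCP. The fit of a shut gripper over a 40 mm high block confirms at least 18 mm. I'll trust that measurement over the nominal TCP: reopen and go 18 mm lower, which keeps the tips at 22 mm or more, above the frame.

arm_command(
  increments="0 0 0 0 0 0 0.2; 0 0 0 0 0 0 0.2; 0 0 0 0 0 0 0.2; 0 0 0 0 0 0 0.2; 0 0 0 0 0 0.006 0.2; 0 0 0 0 0 0.008 0.2; 0 0 0 0 0 0.004 0.2; 0 0 0 0 0 0 0.2",
)

```text
time_s: 6.3
eef_pos: [0.5613, 0.0106, 0.0031]
orientation: [0.707, 0.707, -0.0, -0.0]
ft_force: [-0.3, -0.3, -0.1]
gripper_width: 0.0683
```

arm_command(
  increments="0 0 0 0 0 0 0.4; 0 0 0 0 0 0 0.5; 0 0 0 0 0 0 0.6; 0 0 0 0 0 0 0.8; 0 0 0 0 0 0 1; 0 0 0 0 0 0 1; 0 0 0 0 0 0 1; 0 0 0 0 0 0 1",
  newtons=50,
)

```text
time_s: 7.3
eef_pos: [0.5626, 0.0105, 0.0044]
orientation: [0.707, 0.707, 0.001, 0.001]
ft_force: [0.3, -0.4, 5.2]
gripper_width: 0.0343
```

It holds at a width of 34 mm. I'm lifting.

arm_command(
  increments="0 0 0 0 0 -0.003 1; 0 0 0 0 0 -0.008 1; 0 0 0 0 0 -0.012 1; 0 0 0 0 0 -0.015 1; 0 0 0 0 0 -0.015 1; 0 0 0 0 0 -0.007 1; 0 0 0 0 0 0 1; 0 0 0 0 0 0 1",
)

```text
time_s: 8.3
eef_pos: [0.5613, 0.0106, 0.0633]
orientation: [0.707, 0.707, -0.0, -0.0]
ft_force: [1.1, 0.6, -2.7]
gripper_width: 0.0341
```

```bash
python3 nav.py 483.5 -278.2 64 96.6
python3 - <<'E'
from h import *
c=read_camera("scene"); cv2.imwrite("pics/s3.png",cv2.resize(c["pixels"][120:250,190:350],(800,650))[:600])
E
```

```text
t 8.3 pos [0.5613 0.0106 0.0633] turn [-0.0009 -0.0001 -0.1162] shift now [-288.9  -77.5   -0.6] after [-278.  -110.5   -0.7] w 0.0341 F [ 1.1  0.6 -2.7]
```

View pics/s3.png

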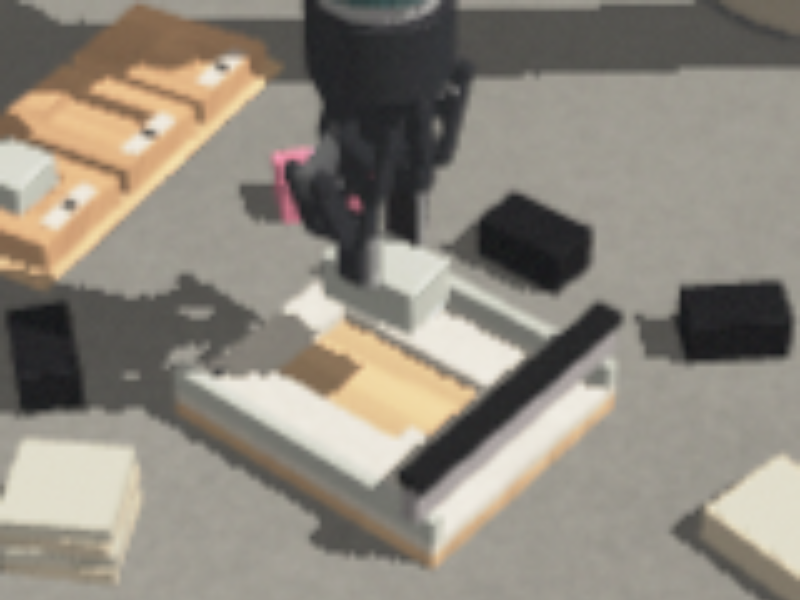

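The block hangs level in the fingers. The finger sits at crop (360,260), slightly off centre along the block, and the pocket is empty. I'm carrying it over the oblong cradle at the same height, then measuring again.

arm_command(
  increments="0 0 -0.058 0 0 0 1; 0 0 -0.058 0 0 0 1; 0 0 0 -0.03 -0.012 0 1; 0 0 0 -0.05 -0.02 0 1; 0 0 0 -0.06 -0.024 0 1; 0 0 0 -0.06 -0.024 0 1; 0 0 0 -0.05 -0.02 0 1; 0 0 0 -0.028 -0.01 0 1",
)

```text
time_s: 9.35
eef_pos: [0.4843, -0.2767, 0.0631]
orientation: [0.666, 0.746, -0.0, -0.0]
ft_force: [0.3, 1.4, -2.3]
gripper_width: 0.0342
```

arm_command(
  increments="0 0 0 0 0 0 1; 0 0 0 0 0 0 1; 0 0 0 0 0 0 1; 0 0 0 0 0 0 1; 0 0 0 0 0 0 1; 0 0 0 0 0 0 1; 0 0 0 0 0 0 1; 0 0 0 0 0 0 1",
)

```text
time_s: 10.35
eef_pos: [0.4855, -0.2741, 0.0637]
orientation: [0.665, 0.747, -0.0, 0.0]
ft_force: [0.1, -0.6, -2.1]
gripper_width: 0.034
```

```bash
python3 nav.py 483.5 -278.2 64 96.6
python3 - <<'E'
from h import *
np.set_printoptions(suppress=True,precision=4)
for n in("scene","top"):
    c=read_camera(n);np.save(n+"1.npy",c,allow_pickle=True);P=pts(c)
    d=(np.abs(P[...,0]-.483)<.05)&(np.abs(P[...,1]+.278)<.06)&(P[...,2]>.06)&(P[...,2]<.12)
    hsv=cv2.cvtColor(c["pixels"],cv2.COLOR_BGR2HSV);b=d&(hsv[...,2]>100)
    v,u=np.where(b);print(n,b.sum(),(u.min(),u.max(),v.min(),v.max()) if b.any() else'')
    if b.any():
        Q=P[b];print(np.percentile(Q,[2,50,98],axis=0)); t=Q[np.abs(Q[:,2]-np.percentile(Q[:,2],97))<.005]; print('top',len(t),t.min(0),t.max(0))
    u0,v0=(150,100) if n=="scene" else (330,170)
    cv2.imwrite(f"pics/{n}2.png",cv2.resize(c["pixels"][v0:v0+100,u0:u0+120],(480,400),interpolation=cv2.INTER_NEAREST))
a=cv2.imread("pics/scene2.png");b=cv2.imread("pics/top2.png");cv2.imwrite("pics/both2.png",cv2.resize(np.hstack([a,b]),(800,333)))
E
```

```text
t 10.35 pos [ 0.4855 -0.2741  0.0637] turn [-0.      0.0001 -0.0003] shift now [-3.8 -2.4 -0.3] after [-3.8 -2.4 -0.3] w 0.034 F [ 0.1 -0.6 -2.1]
scene 257 (np.int64(197), np.int64(219), np.int64(115), np.int64(137))
[[ 0.4572 -0.2974  0.0731]
 [ 0.494  -0.2591  0.0948]
 [ 0.5059 -0.2403  0.1154]]
top 16 [ 0.4518 -0.2708  0.1093] [ 0.5088 -0.2559  0.1184]
top 300 (np.int64(369), np.int64(388), np.int64(219), np.int64(247))
[[ 0.4621 -0.2723  0.0719]
 [ 0.4835 -0.255   0.097 ]
 [ 0.5059 -0.2406  0.1114]]
top 16 [ 0.4556 -0.2703  0.1014] [ 0.5157 -0.2547  0.1077]
```

View pics/both2.png

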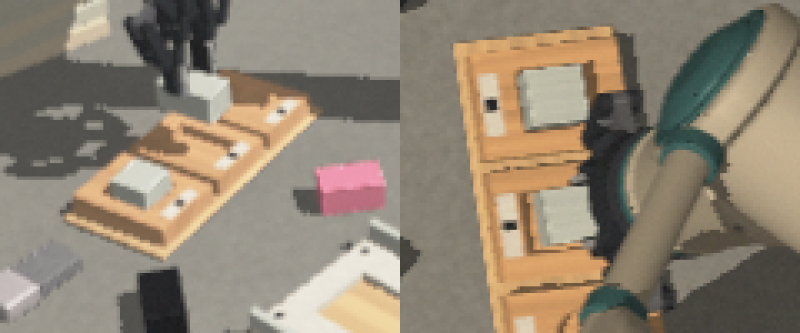

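Top view: the block's +y half is visible at (565,215) over the middle cradle, with the recess edge at about x=525. The scene view shows it level at (195,95). I'll fit the visible edges of its top face at the block's height and compare them with the recess.

```bash
python3 - <<'E'
from h import *
np.set_printoptions(suppress=True,precision=1)
c=np.load("top1.npy",allow_pickle=True).item();P=pts(c)*1000;hsv=cv2.cvtColor(c["pixels"],cv2.COLOR_BGR2HSV)
b=(np.abs(P[...,0]-483)<50)&(np.abs(P[...,1]+270)<60)&(P[...,2]>85)&(hsv[...,2]>100)&(P[...,2]<106)
b[:,388:]=0
print('top z',np.percentile(P[b][:,2],[10,50,90]),b.sum())
th=np.radians(6.6);ex=np.array([np.cos(th),np.sin(th)]);ey=np.array([-ex[1],ex[0]]);o=np.array([483.5,-278.2])
v,u=np.where(b)
zt=99
W=ray(c,np.c_[u,v],zt/1000)[:,:2]*1000-o; X,Y=W@ex,W@ey
# per-column/row extremes -> edges, cradle frame at nominal recess centre
print('block y+ edge',[ (r,Y[v==r].max().round(1)) for r in range(v.min(),v.max()+1,3)])
print('block x edges',[ (k,X[u==k].min().round(1),X[u==k].max().round(1)) for k in range(u.min(),u.max()+1,2)])
# recess rim +y edge in initial picture, at cradle top height z=26 ; and all rim edges by grey gradient
c0=np.load("top.npy",allow_pickle=True).item();P0=pts(c0)*1000
g=cv2.cvtColor(c0["pixels"],cv2.COLOR_BGR2GRAY).astype(float)
def samp(x,y,z=26):
    p=o+x*ex+y*ey; K=c0["intrinsics"];M=R.from_quat(c0["orientation"]).as_matrix()
    q=M.T@(np.array([*p,z])/1000-c0["eye"]); return np.float32([K[0][0]*q[0]/-q[2]+K[0][2],-K[1][1]*q[1]/-q[2]+K[1][2]])
def prof(f,ts,img):
    A=np.array([[samp(*f(t,s)) for t in ts] for s in np.linspace(-14,14,9)],np.float32)
    return cv2.remap(img.astype(np.float32),A[...,0],A[...,1],cv2.INTER_LINEAR).mean(0)
ts=np.arange(-60,61,1.5); px=prof(lambda t,s:(t,s),ts,g); py=prof(lambda t,s:(s,t),ts,g)
for n,p in(('x',px),('y',py)):
    d=np.abs(np.gradient(p,1.5)); k=[i for i in range(1,len(d)-1) if d[i]>3 and d[i]>=d[i-1] and d[i]>=d[i+1]]
    print(n,[(ts[i],round(np.gradient(p,1.5)[i],1)) for i in k])
    pz=prof((lambda t,s:(t,s)) if n=='x' else (lambda t,s:(s,t)),ts,P0[...,2]); print('  z<20 span',ts[(pz<20)&(abs(ts)<45)][[0,-1]],'z>16 span',ts[pz>16][[0,-1]])
E
```

```text
top z [ 93.8  97.2 100. ] 257Traceback (most recent call last):
  File "<stdin>", line 12, in <module>
    return umr_maximum(a, axis, None, out, keepdims, initial, where)
ValueError: zero-size array to reduction operation maximum which has no identity
```

```bash
cat > rel.py <<'E'
from h import *
np.set_printoptions(suppress=True,precision=1)
c=np.load("top1.npy",allow_pickle=True).item();P=pts(c)*1000;hsv=cv2.cvtColor(c["pixels"],cv2.COLOR_BGR2HSV)
b=(np.abs(P[...,0]-483)<50)&(np.abs(P[...,1]+270)<60)&(P[...,2]>85)&(hsv[...,2]>100)&(P[...,2]<106)
b[:,388:]=0
n,l,st,_=cv2.connectedComponentsWithStats(b.astype(np.uint8)); b=l==1+st[1:,4].argmax()
th=np.radians(6.6);ex=np.array([np.cos(th),np.sin(th)]);ey=np.array([-ex[1],ex[0]]);o=np.array([483.5,-278.2])
v,u=np.where(b); zt=99
W=ray(c,np.c_[u,v],zt/1000)[:,:2]*1000-o; X,Y=W@ex,W@ey
print('block y+ edge',[ (int(r),float(Y[v==r].max().round(1))) for r in sorted(set(v))[::3]])
print('block x edges',[ (int(k),float(X[u==k].min().round(1)),float(X[u==k].max().round(1))) for k in sorted(set(u))[::2]])
c0=np.load("top.npy",allow_pickle=True).item();P0=pts(c0)*1000
g=cv2.cvtColor(c0["pixels"],cv2.COLOR_BGR2GRAY).astype(float)
K=c0["intrinsics"];M=R.from_quat(c0["orientation"]).as_matrix()
def samp(x,y,z=26):
    q=M.T@(np.array([*(o+x*ex+y*ey),z])/1000-c0["eye"]); return np.float32([K[0][0]*q[0]/-q[2]+K[0][2],-K[1][1]*q[1]/-q[2]+K[1][2]])
def prof(f,ts,img):
    A=np.array([[samp(*f(t,s)) for t in ts] for s in np.linspace(-14,14,9)],np.float32)
    return cv2.remap(img.astype(np.float32),A[...,0],A[...,1],cv2.INTER_LINEAR).mean(0)
ts=np.arange(-60,61,1.5)
for n,f in(('x',lambda t,s:(t,s)),('y',lambda t,s:(s,t))):
    p=prof(f,ts,g);G=np.gradient(p,1.5);d=abs(G); k=[i for i in range(1,len(d)-1) if d[i]>3 and d[i]>=d[i-1] and d[i]>=d[i+1]]
    print(n,[(float(ts[i]),round(float(G[i]),1)) for i in k])
    pz=prof(f,ts,P0[...,2]); print('  z<20 span',ts[(pz<20)&(abs(ts)<36)][[0,-1]],'z>16 span',ts[pz>16][[0,-1]])
E
python3 rel.py
```

```text
block y+ edge [(226, 24.7), (229, 38.6), (232, 37.5), (235, 38.5), (238, 37.3), (241, 38.3), (244, 15.7)]
block x edges [(371, 11.2, 17.6), (373, -10.6, 19.2), (375, -15.3, 18.7), (377, -13.7, 20.4), (379, -14.2, 19.9), (381, -14.7, 19.4), (383, -15.2, 18.9), (385, -19.9, 18.4), (387, -11.9, -3.4)]
x [(-45.0, -20.2), (-40.5, 18.9), (-21.0, -10.4), (-16.5, 12.9), (-3.0, 4.3), (22.5, -7.9), (25.5, 6.8), (39.0, -11.8), (42.0, 14.7), (46.5, -11.4), (49.5, 9.3)]
  z<20 span [-18.   22.5] z>16 span [-60.  60.]
y [(-51.0, 19.4), (-33.0, -5.0), (-28.5, 5.6), (28.5, -17.3), (34.5, 18.9), (46.5, 3.4), (51.0, -8.5), (57.0, 9.6)]
  z<20 span [-30.   34.5] z>16 span [-49.5  54. ]
```

The block's centre is about 8.1 mm too far along the cradle's +y and 2 mm too far along +x. Part of that is grasp offset and part is move shortfall. I'll correct it and lower to just above the cradle, then check.

arm_command(
  increments="0 0 0 -0.004 -0.001 0 1; 0 0 0 -0.0041 -0.001 0.003 1; 0 0 0 0 0 0.008 1; 0 0 0 0 0 0.01 1; 0 0 0 0 0 0.01 1; 0 0 0 0 0 0.005 1; 0 0 0 0 0 0.002 1; 0 0 0 0 0 0 1",
)

```text
time_s: 11.45
eef_pos: [0.4845, -0.2824, 0.0257]
orientation: [0.665, 0.747, -0.0, 0.0]
ft_force: [-0.9, -0.3, -1.1]
gripper_width: 0.0341
```

```bash
python3 nav.py 483.5 -278.2 26 96.6
sed -i 's/zt=99/zt=61/; s/>85)/>50)/; s/<106)/<68)/' rel.py
python3 - <<'E'
from h import *
c=read_camera("top");np.save("top1.npy",c,allow_pickle=True)
s=read_camera("scene")
cv2.imwrite("pics/both3.png",np.hstack([cv2.resize(s["pixels"][110:190,160:256],(400,333)),cv2.resize(c["pixels"][190:270,330:426],(400,333))]))
E
python3 rel.py|head -2
```

```text
t 11.45 pos [ 0.4845 -0.2824  0.0257] turn [ 0.      0.0001 -0.0001] shift now [ 4.3 -0.5 -0.3] after [ 4.3 -0.5 -0.3] w 0.0341 F [-0.9 -0.3 -1.1]
block y+ edge [(227, -0.4), (230, 29.6), (233, 28.4), (236, 29.4), (239, 28.2), (242, 29.2), (245, 5.9)]
block x edges [(371, 10.6, 17.3), (373, -16.3, 16.8), (375, -16.8, 18.5), (377, -15.1, 18.0), (379, -15.6, 17.4), (381, -16.1, 16.9), (383, -18.8, 16.4), (385, -15.0, 2.6), (387, -13.3, -8.9)]
```

View pics/both3.png

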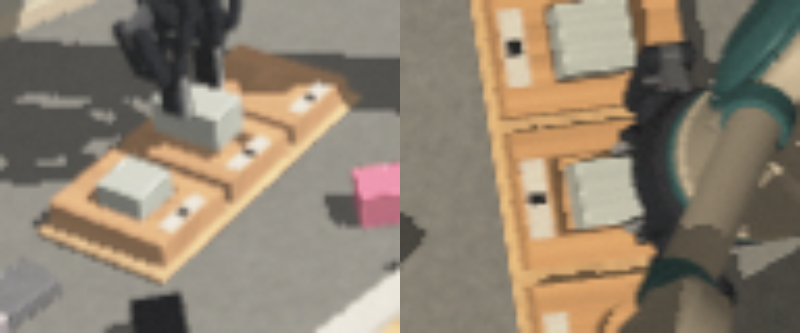

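The view shows the block aligned over the middle recess, about 0.5 mm from centre in both axes. I'm lowering it in.

arm_command(
  increments="0 0 0 0.0006 -0.0004 0.002 1; 0 0 0 0 0 0.003 1; 0 0 0 0 0 0.003 1; 0 0 0 0 0 0.003 1; 0 0 0 0 0 0.002 1; 0 0 0 0 0 0.002 1; 0 0 0 0 0 0.0015 1; 0 0 0 0 0 0 1",
)

```text
time_s: 12.55
eef_pos: [0.4839, -0.2817, 0.009]
orientation: [0.665, 0.747, -0.0, -0.0]
ft_force: [-0.0, 1.4, -3.9]
gripper_width: 0.0341
```

arm_command(
  increments="0 0 0 0 0 0.0005 1; 0 0 0 0 0 0.0005 1; 0 0 0 0 0 0.0004 1; 0 0 0 0 0 0 1; 0 0 0 0 0 0 1; 0 0 0 0 0 0 1; 0 0 0 0 0 0 1; 0 0 0 0 0 0 1",
)

```text
time_s: 13.55
eef_pos: [0.4839, -0.2816, 0.0085]
orientation: [0.665, 0.747, 0.0, 0.0]
ft_force: [-2.3, 2.6, 5.3]
gripper_width: 0.0341
```

Contact at 5 N, so it is on the floor. I'll open gently, then rise.

arm_command(
  increments="0 0 0 0 0 0 0.55; 0 0 0 0 0 0 0.45; 0 0 0 0 0 0 0.35; 0 0 0 0 0 0 0.2; 0 0 0 0 0 0 0.2; 0 0 0 0 0 0 0.2; 0 0 0 0 0 -0.01 0.2; 0 0 0 0 0 -0.02 0.2",
)

```text
time_s: 14.55
eef_pos: [0.4835, -0.2815, 0.038]
orientation: [0.665, 0.747, -0.0, -0.001]
ft_force: [0.8, -0.3, 0.3]
gripper_width: 0.0682
```

arm_command(
  increments="0 0 0.03 0 0 -0.03 0.1; 0 0 0.06 0 0 -0.04 0; 0 0 0.07 0 0 -0.04 0; 0 0 0.07 0 0 -0.02 0; 0 0 0.06 0.02 0 0 0; 0 0 0.04 0.04 0 0 0; 0 0 0 0.05 0 0 0; 0 0 0 0.05 0 0 0",
)

```text
time_s: 15.55
eef_pos: [0.5149, -0.1237, 0.1687]
orientation: [0.779, 0.627, 0.0, 0.001]
ft_force: [-0.0, 0.9, 0.9]
gripper_width: 0.0857
```

```bash
python3 nav.py 533.2 264.1 150 77.6
python3 - <<'E'
from h import *
import m
c=read_camera("top");P=pts(c);m.c_p=P;Z=P[...,2]
r=(abs(P[...,0]-.483)<.035)&(abs(P[...,1]+.278)<.045)
m.rect(c,r&(Z>.034)&(Z<.06),.044,'block in cradle')
k=r&(Z>.034)&(Z<.06);print('z pct',np.percentile(Z[k],[5,50,95]))
A=np.c_[P[k][:,:2],np.ones(k.sum())];print('tilt',np.linalg.lstsq(A,Z[k],rcond=None)[0][:2])
r=(abs(P[...,0]-.567)<.03)&(abs(P[...,1]+.267)<.03);m.rect(c,r&(Z>.035)&(Z<.06),.044,'sq');print('sq z',np.median(Z[r&(Z>.035)]))
E
```

```text
t 15.55 pos [ 0.5149 -0.1237  0.1687] turn [0.0014 0.0001 0.0006] shift now [382.7 -65.2  18.5] after [382.7 -65.4  18.7] w 0.0857 F [-0.   0.9  0.9]
block in cradle c mm 480.2 -267.4 short 35.5 long 35.7 short-axis deg 7.1 z 0.0423
z pct [0.03802359 0.04203553 0.04548086]
tilt [ 0.00514911 -0.03345601]
sq none
sq z nan
  return _methods._mean(a, axis=axis, dtype=dtype,
  ret = ret.dtype.type(ret / rcount)
```

The block's top reads z 0.0423, level with where the seated square block read, so it is seated. The arm hides the rest, so I'll recheck later. Moving over the tile.

arm_command(
  increments="0 0 0 0.04 -0.007 0 0.1; 0 0 0 0.055 -0.009 0 0.1; 0 0 0 0.055 -0.009 0 0.1; 0 0 0 0.055 -0.009 0 0.1; 0 0 0 0.055 -0.009 0 0.1; 0 0 0 0.055 -0.009 0 0.1; 0 0 0 0.045 -0.008 0.005 0.1; 0 0 0 0.0227 -0.0052 0.01 0.1",
)

```text
time_s: 16.6
eef_pos: [0.5329, 0.2655, 0.1537]
orientation: [0.778, 0.628, 0.001, 0.0]
ft_force: [0.1, -0.0, 0.0]
gripper_width: 0.0765
```

arm_command(
  increments="0 0 0 0 0 0.03 0.1; 0 0 0 0 0 0.04 0.1; 0 0 0 0 0 0.03 0.1; 0 0 0 0 0 0.003 0.1; 0 0 0 0 0 0 0.1; 0 0 0 0 0 0 0.1; 0 0 0 0 0 0 0.1; 0 0 0 0 0 0 0.1",
)

```text
time_s: 17.6
eef_pos: [0.5329, 0.263, 0.0505]
orientation: [0.779, 0.627, 0.001, 0.0]
ft_force: [-0.3, 0.2, -0.6]
gripper_width: 0.0769
```

```bash
python3 nav.py 533.2 264.1 50 77.6
python3 - <<'E'
from h import *
import m
np.set_printoptions(suppress=True,precision=4)
c=read_camera("scene");P=pts(c);V=c["pixels"].max(2)
d=(np.hypot(P[...,0]-.533,P[...,1]-.264)<.1)&(P[...,2]>.03)&(P[...,2]<.3)
v,u=np.where(d);print(u.min(),u.max(),v.min(),v.max())
for k in range(u.min(),u.max()+1):
    r=v[u==k]
    if len(r): b=r.max();print(k,b,P[b,k],V[b,k],end=' | ')
u0,v0=max(0,u.min()-15),max(0,v.max()-90)
cv2.imwrite("pics/s4.png",cv2.resize(c["pixels"][v0:v0+110,u0:u0+130],(780,660))[:600]);print(u0,v0)
c=read_camera("top");P=pts(c);m.c_p=P;Z=P[...,2]
r=(abs(P[...,0]-.483)<.035)&(abs(P[...,1]+.278)<.045)&(Z>.036)&(Z<.06);m.rect(c,r,.044,'block in cradle');A=np.c_[P[r][:,:2],np.ones(r.sum())];print('tilt',np.linalg.lstsq(A,Z[r],rcond=None)[0][:2])
r=(abs(P[...,0]-.567)<.032)&(abs(P[...,1]+.267)<.032);m.rect(c,r&(Z>.036)&(Z<.06),.044,'sq')
E
```

```text
t 17.6 pos [0.5329 0.263  0.0505] turn [ 0.0011 -0.0006  0.0014] shift now [1.1 0.1 0.5] after [1.1 0.1 0.5] w 0.0769 F [-0.3  0.2 -0.6]
335 384 136 216
335 202 [0.5975 0.2384 0.1426] 77 | 336 203 [0.5979 0.2414 0.1413] 102 | 337 204 [0.5979 0.2442 0.1397] 113 | 338 204 [0.5968 0.2462 0.14  ] 75 | 339 205 [0.5998 0.2503 0.1415] 92 | 340 212 [0.5788 0.2462 0.0997] 110 | 341 213 [0.5759 0.2478 0.095 ] 94 | 342 214 [0.5733 0.2496 0.0905] 91 | 343 214 [0.5818 0.2558 0.101 ] 65 | 344 215 [0.5795 0.2577 0.0969] 147 | 345 216 [0.5754 0.2589 0.0909] 176 | 346 216 [0.5763 0.2618 0.0933] 177 | 347 216 [0.5749 0.2637 0.0933] 211 | 348 215 [0.5745 0.2656 0.0976] 189 | 349 213 [0.5718 0.2662 0.1024] 176 | 350 207 [0.5695 0.2653 0.12  ] 136 | 351 202 [0.5714 0.2664 0.1383] 121 | 352 200 [0.5678 0.2666 0.142 ] 100 | 353 199 [0.5651 0.2675 0.1437] 120 | 354 198 [0.5676 0.2705 0.1504] 119 | 355 198 [0.5661 0.2723 0.1502] 129 | 356 197 [0.5638 0.2734 0.1522] 111 | 357 196 [0.5596 0.2737 0.1525] 135 | 358 194 [0.5579 0.2746 0.158 ] 120 | 359 192 [0.552  0.2738 0.1594] 121 | 360 190 [0.5508 0.2749 0.165
[... 371 characters left out ...]
 371 198 [0.4863 0.2823 0.096 ] 163 | 372 194 [0.482  0.2813 0.1058] 150 | 373 189 [0.4793 0.2803 0.1199] 154 | 374 188 [0.4848 0.2841 0.1291] 129 | 375 187 [0.4881 0.2871 0.1363] 129 | 376 183 [0.474  0.2828 0.137 ] 81 | 377 183 [0.4749 0.2855 0.1391] 106 | 378 183 [0.4737 0.2875 0.1393] 98 | 379 183 [0.4721 0.2895 0.1392] 127 | 380 182 [0.468  0.29   0.1398] 134 | 381 179 [0.4632 0.2893 0.1458] 127 | 382 173 [0.4706 0.2909 0.1705] 112 | 383 168 [0.4666 0.2894 0.1825] 111 | 384 145 [0.523  0.299  0.2868] 169 | 320 126
block in cradle c mm 481.9 -280.1 short 35.8 long 61.3 short-axis deg 7.8 z 0.0418
tilt [ 0.0022 -0.0046]
sq c mm 567.1 -267.8 short 40.3 long 40.7 short-axis deg 7.0 z 0.0423
```

View pics/s4.png

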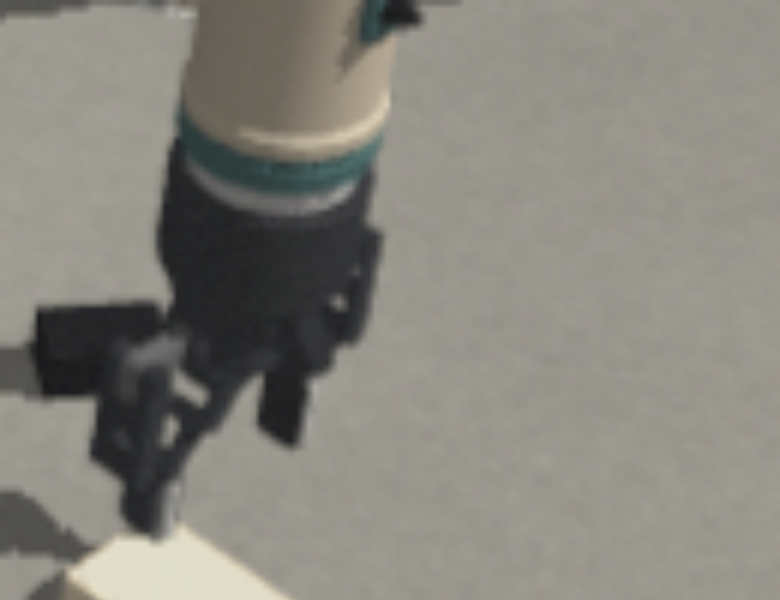

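The view shows open fingertips at crop (150,525) and (280,440), straddling the tile line. Their depth is about z 0.090 with TCP 0.0505, so at this opening they are nearly 40 mm back. The cradle block measures flat (tilt about 0.005), 3 mm off centre and at the same height as the square block, so step 1 looks good. I'll descend accordingly.

arm_command(
  increments="0 0 0 0.0011 0 0.01 0.1; 0 0 0 0 0 0.014 0.1; 0 0 0 0 0 0.014 0.1; 0 0 0 0 0 0.012 0.1; 0 0 0 0 0 0.009 0.1; 0 0 0 0 0 0.006 0.1; 0 0 0 0 0 0.0035 0.1; 0 0 0 0 0 0 0.1",
)

```text
time_s: 18.7
eef_pos: [0.5328, 0.264, -0.0187]
orientation: [0.779, 0.627, 0.0, 0.0]
ft_force: [0.1, -0.5, 0.4]
gripper_width: 0.077
```

arm_command(
  increments="0 0 0 0 0 0 0.15; 0 0 0 0 0 0 0.2; 0 0 0 0 0 0 0.25; 0 0 0 0 0 0 0.3; 0 0 0 0 0 0 0.4; 0 0 0 0 0 0 0.5; 0 0 0 0 0 0 0.5; 0 0 0 0 0 0 0.5",
  newtons=45,
)

```text
time_s: 19.7
eef_pos: [0.5334, 0.264, -0.0179]
orientation: [0.779, 0.627, 0.001, 0.0]
ft_force: [0.3, -1.3, 5.3]
gripper_width: 0.0582
```

Gripped at 58 mm. Lifting high enough to clear the 64 mm blade.

arm_command(
  increments="0 0 0 0 0 -0.003 0.5; 0 0 0 0 0 -0.007 0.5; 0 0 0 0 0 -0.012 0.5; 0 0 0 0 0 -0.018 0.5; 0 0 0 0 0 -0.02 0.5; 0 0 0 0 0 -0.018 0.5; 0 0 0 0 0 -0.012 0.5; 0 0 0 0 0 0 0.5",
)

```text
time_s: 20.7
eef_pos: [0.5334, 0.2643, 0.0725]
orientation: [0.779, 0.627, 0.001, 0.0]
ft_force: [0.0, -0.4, -2.4]
gripper_width: 0.058
```

```bash
python3 nav.py 567.7 10 72 86.5
python3 - <<'E'
from h import *
c=read_camera("scene");P=pts(c)
cv2.imwrite("pics/s5.png",cv2.resize(c["pixels"][130:250,300:420],(600,600)))
hsv=cv2.cvtColor(c["pixels"],cv2.COLOR_BGR2HSV)
k=(abs(P[...,0]-.533)<.07)&(abs(P[...,1]-.264)<.08)&(P[...,2]>.1)&(P[...,2]<.125)&(hsv[...,2]>150)&(hsv[...,1]>20)
A=np.c_[P[k][:,:2],np.ones(k.sum())];print(k.sum(),np.median(P[k],0),'tilt',np.linalg.lstsq(A,P[k][:,2],rcond=None)[0][:2])
E
```

```text
t 20.7 pos [0.5334 0.2643 0.0725] turn [ 0.0021 -0.001  -0.1539] shift now [-241.1   87.7    0.3] after [-251.7   49.7    0.5] w 0.058 F [ 0.  -0.4 -2.4]
470 [0.53420079 0.28914945 0.11313292] tilt [-0.01371033 -0.04396052]
```

View pics/s5.png

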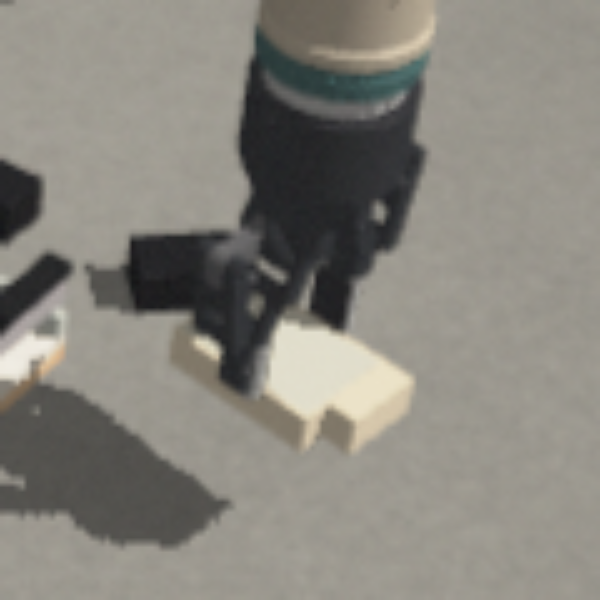

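The tile is held glazed side up and close to level. The cut-out at (330,420) faces +x,+y, and the fingertip at (245,385) is about mid-height on the side. Moving over the pocket.

arm_command(
  increments="0 0 -0.05 0 0 0 0.5; 0 0 -0.07 0 0 0 0.5; 0 0 -0.034 -0.01 0.002 0 0.5; 0 0 0 -0.04 0.008 0 0.5; 0 0 0 -0.055 0.011 0 0.5; 0 0 0 -0.06 0.012 0 0.5; 0 0 0 -0.05 0.01 0 0.5; 0 0 0 -0.03 0.006 0 0.5",
)

```text
time_s: 21.75
eef_pos: [0.5659, 0.0139, 0.0703]
orientation: [0.729, 0.684, -0.001, -0.0]
ft_force: [-0.4, 0.9, -1.6]
gripper_width: 0.0581
```

arm_command(
  increments="0 0 0 -0.006 0.001 0 0.5; 0 0 0 0 0 0 0.5; 0 0 0 0 0 0 0.5; 0 0 0 0 0 0 0.5; 0 0 0 0 0 0 0.5; 0 0 0 0 0 0 0.5; 0 0 0 0 0 0 0.5; 0 0 0 0 0 0 0.5",
)

```text
time_s: 22.75
eef_pos: [0.567, 0.0103, 0.0713]
orientation: [0.728, 0.685, -0.0, 0.0]
ft_force: [0.2, -0.3, -1.3]
gripper_width: 0.0584
```

```bash
python3 nav.py 567.7 10 72 86.5
cat > tl.py <<'E'
import sys; from h import *
np.set_printoptions(suppress=True,precision=1)
c=read_camera("top");np.save("top3.npy",c,allow_pickle=True);P=pts(c)*1000;hsv=cv2.cvtColor(c["pixels"],cv2.COLOR_BGR2HSV)
zt=float(sys.argv[1])
b=(abs(P[...,0]-568)<60)&(abs(P[...,1]-10)<75)&(abs(P[...,2]-zt+1.6)<6)&(hsv[...,2]>130)
n,l,st,_=cv2.connectedComponentsWithStats(b.astype(np.uint8)); b=l==1+st[1:,4].argmax()
A=np.c_[P[b][:,:2],np.ones(b.sum())];print(b.sum(),'z',np.percentile(P[b][:,2],[5,50,95]),'tilt',np.linalg.lstsq(A,P[b][:,2],rcond=None)[0][:2].round(4).tolist())
cs,_=cv2.findContours(b.astype(np.uint8),cv2.RETR_EXTERNAL,cv2.CHAIN_APPROX_NONE);k=max(cs,key=cv2.contourArea).reshape(-1,2)
th=np.radians(-3.5);ex=np.array([np.cos(th),np.sin(th)]);ey=np.array([-ex[1],ex[0]]);o=np.array([567.7,10.])
W=ray(c,k,zt/1000)[:,:2]*1000-o;Q=np.c_[W@ex,W@ey]  # contour in jig frame
def edge(sel,ax):
    q=Q[sel]; p=np.polyfit(q[:,1-ax],q[:,ax],1); r=q[:,ax]-np.polyval(p,q[:,1-ax]); g=abs(r)<2; p=np.polyfit(q[g][:,1-ax],q[g][:,ax],1); return g.sum(),p.round(3).tolist()
print('ranges',Q.min(0),Q.max(0))
for lo in range(-60,70,8):
    s=(Q[:,1]>=lo)&(Q[:,1]<lo+8)
    if s.any(): print('y',lo,'x',Q[s][:,0].min().round(1),Q[s][:,0].max().round(1),end=' | ')
print()
for lo in range(-40,40,8):
    s=(Q[:,0]>=lo)&(Q[:,0]<lo+8)
    if s.any(): print('x',lo,'y',Q[s][:,1].min().round(1),Q[s][:,1].max().round(1),end=' | ')
cv2.imwrite(f"pics/{sys.argv[2]}.png",cv2.resize(c["pixels"][140:260,190:310],(600,600)))
E
python3 tl.py 112.5 t6
```

```text
t 22.75 pos [0.567  0.0103 0.0713] turn [0.0001 0.0001 0.0001] shift now [-0.3  0.7 -0.7] after [-0.3  0.7 -0.7] w 0.0584 F [ 0.2 -0.3 -1.3]
222 z [106.5 109.7 112.5] tilt [-0.0085, -0.0057]
ranges [-30.9  16.1] [13.5 54.1]
y 12 x -30.6 -28.3 | y 20 x -30.9 -15.9 | y 28 x -29.5 -7.7 | y 36 x -29.9 9.3 | y 44 x -30.5 13.5 | y 52 x -30.6 13.0 | 
x -32 y 16.1 53.2 | x -24 y 21.0 53.6 | x -16 y 25.7 54.1 | x -8 y 34.9 52.7 | x 0 y 39.8 53.1 | x 8 y 42.5 53.6 |
```

View pics/t6.png

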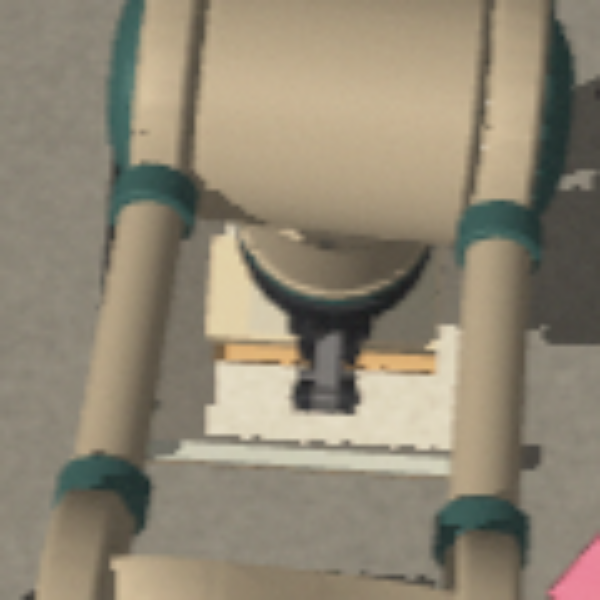

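The top view shows the tile's (-x,+y) end at (215-290, 240-340). It is square, the yaw matches, and it sits about 3-4 mm too far along +y and 0.6 mm toward -x. The orange pocket strip below it lets me compare directly once I'm lower. I'm correcting and lowering to just above the frame.

arm_command(
  increments="0 0 0 -0.003 0.0006 0.003 0.5; 0 0 0 0 0 0.008 0.5; 0 0 0 0 0 0.012 0.5; 0 0 0 0 0 0.014 0.5; 0 0 0 0 0 0.012 0.5; 0 0 0 0 0 0.008 0.5; 0 0 0 0 0 0.005 0.5; 0 0 0 0 0 0 0.5",
)

```text
time_s: 23.8
eef_pos: [0.5673, 0.0074, 0.009]
orientation: [0.728, 0.685, -0.0, -0.0]
ft_force: [-0.8, -0.1, -2.1]
gripper_width: 0.0584
```

```bash
python3 nav.py 567.7 10 9 86.5
python3 tl.py 49.5 t7; echo; python3 - <<'E'
from h import *
# pocket edges (wood colour) in jig frame at floor z=10, in the first picture and now
th=np.radians(-3.5);ex=np.array([np.cos(th),np.sin(th)]);ey=np.array([-ex[1],ex[0]]);o=np.array([567.7,10.])
for f in("top.npy","top3.npy"):
    c=np.load(f,allow_pickle=True).item();P=pts(c)*1000;S=cv2.cvtColor(c["pixels"],cv2.COLOR_BGR2HSV)[...,1]
    b=(S>70)&(abs(P[...,2]-8.4)<5)&(abs(P[...,0]-568)<45)&(abs(P[...,1]-10)<65)
    v,u=np.where(b);W=ray(c,np.c_[u,v],.010)[:,:2]*1000-o;X,Y=W@ex,W@ey
    print(f,b.sum(),'x',np.percentile(X,[1,99]).round(1),'y',np.percentile(Y,[1,99]).round(1))
    print([(int(lo),Y[(X>=lo)&(X<lo+4)].min().round(1),Y[(X>=lo)&(X<lo+4)].max().round(1)) for lo in range(-36,36,4) if ((X>=lo)&(X<lo+4)).any()])
E
```

```text
t 23.8 pos [0.5673 0.0074 0.009 ] turn [-0.0004  0.0001  0.0001] shift now [ 2.7  0.2 -0. ] after [ 2.7  0.2 -0. ] w 0.0584 F [-0.8 -0.1 -2.1]
198 z [44.  47.5 50.8] tilt [-0.007, 0.0141]
ranges [-30.3  12.3] [14.2 51.2]
y 12 x -30.0 -18.5 | y 20 x -30.3 -12.2 | y 28 x -28.8 -1.1 | y 36 x -29.2 12.4 | y 44 x -29.7 14.2 | 
x -32 y 12.3 51.2 | x -24 y 17.3 49.6 | x -16 y 24.7 50.1 | x -8 y 32.0 50.7 | x 0 y 37.2 51.2 | x 8 y 40.1 49.5 | 
top.npy 698 x [-29.1  34.2] y [-48.9  54. ]
[(-32, np.float64(-48.6), np.float64(41.0)), (-28, np.float64(-48.5), np.float64(53.0)), (-24, np.float64(-48.4), np.float64(53.4)), (-20, np.float64(-48.1), np.float64(53.5)), (-16, np.float64(-50.2), np.float64(53.8)), (-12, np.float64(-47.7), np.float64(54.2)), (-8, np.float64(-47.5), np.float64(54.3)), (-4, np.float64(-49.5), np.float64(54.7)), (0, np.float64(-49.4), np.float64(55.0)), (4, np.float64(-49.2), np.float64(55.2)), (8, np.float64(-48.9), np.float64(53.1)), (12, np.float64(-48.6), np.float64(53.5)), (16, np.float64(-48.5), np.float64(53.6)), (20, np.float64(-48.2), np.float64(53.8)), (24, np.float64(-48.0), np.float64(39.9)), (28, np.float64(-50.2), np.float64(40.2)), (32, np.float64(-47.6), np.float64(40.4))]
top3.npy 43 x [-29.5  20.7] y [-47.6  55.2]
[(-32, np.float64(-48.6), np.float64(41.0)), (-28, np.float64(-22.6), np.float64(55.2)), (-24, np.float64(53.4), np.float64(53.4)), (-20, np.float64(53.5), np.float64(53.5)), (-16, np.float64(53.7), np.float64(53.8)), (-12, np.float64(54.0), np.float64(54.2)), (-8, np.float64(54.3), np.float64(54.3)), (-4, np.float64(54.5), np.float64(54.7)), (0, np.float64(54.8), np.float64(55.0)), (4, np.float64(55.2), np.float64(55.2)), (12, np.float64(53.3), np.float64(53.5)), (16, np.float64(53.6), np.float64(53.6)), (20, np.float64(42.0), np.float64(53.8))]
```

View pics/t7.png

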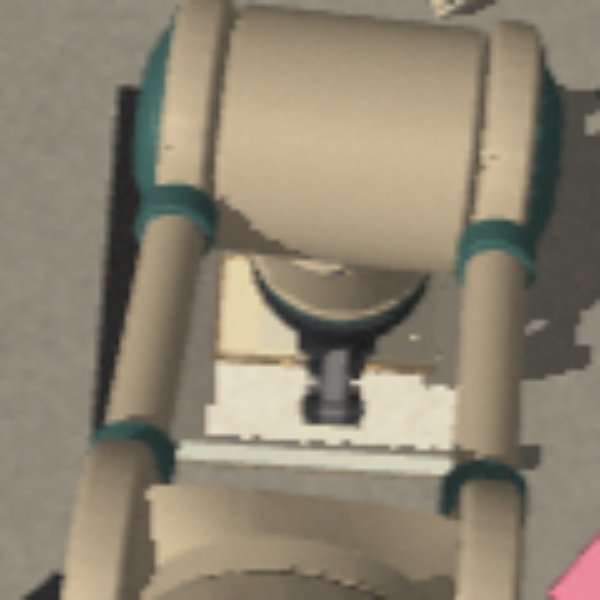

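The check turned up a bias in my own `rect` helper: OpenCV's 2x2 opening shifts masks by one pixel, about 2.2 mm toward -x and -y. That explains the apparent offsets. Unshifted pocket edges put the pocket centre near (570.0, 12.4) mm, which the corrected blade position also gives. Corrected the same way, the cradle block is within about 0.5 mm of centre. The tile therefore needs +1.5 mm along y and +2 mm along x before lowering.

arm_command(
  increments="0 0 0 0.0015 0.002 0 0.5; 0 0 0 0 0 0.002 0.5; 0 0 0 0 0 0.003 0.5; 0 0 0 0 0 0.003 0.5; 0 0 0 0 0 0.003 0.5; 0 0 0 0 0 0.002 0.5; 0 0 0 0 0 0.001 0.5; 0 0 0 0 0 0 0.5",
)

```text
time_s: 24.85
eef_pos: [0.5695, 0.0087, -0.0048]
orientation: [0.728, 0.685, -0.0, 0.0]
ft_force: [-0.4, 0.7, -1.4]
gripper_width: 0.0581
```

```bash
python3 nav.py 570 12.4 -8 86.5; python3 tl.py 35.5 t8
```

```text
t 24.85 pos [ 0.5695  0.0087 -0.0048] turn [-0.      0.0001  0.0001] shift now [3.7 0.3 3.2] after [3.7 0.3 3.2] w 0.0581 F [-0.4  0.7 -1.4]
196 z [30.2 33.8 37.3] tilt [0.0301, -0.0344]
ranges [-28.2  15. ] [16.3 52.7]
y 12 x -26.2 -16.8 | y 20 x -26.6 -10.4 | y 28 x -27.2 -1.5 | y 36 x -27.6 14.4 | y 44 x -28.2 16.3 | y 52 x -23.5 16.2 | 
x -32 y 15.0 51.9 | x -24 y 17.7 52.6 | x -16 y 22.6 52.7 | x -8 y 32.5 51.4 | x 0 y 37.5 51.9 | x 8 y 40.5 52.4 | x 16 y 50.2 52.5 |
```

Already about 5 mm inside the pocket with no contact force, and centred within about 0.5 mm. Lowering the last few millimetres.

arm_command(
  increments="0 0 0 0 0 0.001 0.5; 0 0 0 0 0 0.001 0.5; 0 0 0 0 0 0.0007 0.5; 0 0 0 0 0 0.0005 0.5; 0 0 0 0 0 0 0.5; 0 0 0 0 0 0 0.5; 0 0 0 0 0 0 0.5; 0 0 0 0 0 0 0.5",
)

```text
time_s: 25.9
eef_pos: [0.5695, 0.0087, -0.0078]
orientation: [0.728, 0.685, -0.0, 0.0]
ft_force: [-0.8, -0.2, 1.4]
gripper_width: 0.0582
```

arm_command(
  increments="0 0 0 0 0 0.0004 0.5; 0 0 0 0 0 0.0004 0.5; 0 0 0 0 0 0 0.5; 0 0 0 0 0 0 0.5; 0 0 0 0 0 0 0.5; 0 0 0 0 0 0 0.5; 0 0 0 0 0 0 0.5; 0 0 0 0 0 0 0.5",
)

```text
time_s: 26.9
eef_pos: [0.5695, 0.0087, -0.0079]
orientation: [0.728, 0.685, 0.0, 0.0]
ft_force: [-3.3, 0.1, 5.9]
gripper_width: 0.0582
```

```bash
python3 nav.py 570 12.4 -8 86.5; python3 tl.py 32 t9
```

```text
t 26.9 pos [ 0.5695  0.0087 -0.0079] turn [0.0004 0.0002 0.0002] shift now [3.7 0.3 0.1] after [3.7 0.3 0.1] w 0.0582 F [-3.3  0.1  5.9]
192 z [27.1 30.9 34.6] tilt [-0.0037, -0.015]
ranges [-28.1  14.9] [14.9 52.7]
y 12 x -28.1 -18.7 | y 20 x -26.2 -12.1 | y 28 x -26.8 -3.4 | y 36 x -27.2 14.9 | y 44 x -27.8 14.8 | y 52 x -25.5 14.3 | 
x -32 y 14.9 52.1 | x -24 y 17.7 52.7 | x -16 y 22.7 50.9 | x -8 y 30.1 51.4 | x 0 y 37.7 52.0 | x 8 y 40.5 52.5 |
```

The tile is on the floor: 6 N contact, and the TCP height matches the expected value. Releasing gently, then retreating up and away.

arm_command(
  increments="0 0 0 0 0 0 0.27; 0 0 0 0 0 0 0.22; 0 0 0 0 0 0 0.17; 0 0 0 0 0 0 0.1; 0 0 0 0 0 0 0.1; 0 0 0 0 0 0 0.1; 0 0 0 0 0 -0.004 0.1; 0 0 0 0 0 -0.01 0.1",
)

```text
time_s: 27.95
eef_pos: [0.5691, 0.0088, 0.0054]
orientation: [0.728, 0.685, -0.0, -0.0]
ft_force: [0.4, -0.2, 0.7]
gripper_width: 0.0767
```

arm_command(
  increments="0 0 0 0 0 -0.02 0.1; 0 0 0 0 0 -0.035 0.1; 0 0 0 0 0 -0.04 0.1; 0 0 0 0 0 -0.04 0.1; 0 0 0 -0.03 -0.02 -0.03 0.1; 0 0 0 -0.05 -0.03 0 0.1; 0 0 0 -0.06 -0.035 0 0.1; 0 0 0 -0.06 -0.035 0 0.1",
)

```text
time_s: 28.95
eef_pos: [0.4443, -0.1734, 0.1714]
orientation: [0.728, 0.686, 0.0, 0.001]
ft_force: [1.1, -0.8, 0.4]
gripper_width: 0.0769
```

arm_command(
  increments="0 0 0 -0.06 -0.02 0 0.1; 0 0 0 -0.06 -0.02 0 0.1; 0 0 0 -0.05 -0.02 0 0.1; 0 0 0 -0.03 -0.01 0 0.1; 0 0 0 0 0 0 0.1; 0 0 0 0 0 0 0.1; 0 0 0 0 0 0 0.1; 0 0 0 0 0 0 0.1",
)

```text
time_s: 29.95
eef_pos: [0.3642, -0.365, 0.1705]
orientation: [0.728, 0.686, 0.0, 0.0]
ft_force: [-0.1, 0.4, 0.3]
gripper_width: 0.0772
```

```bash
sed -i 's/cv2.morphologyEx(mask.astype(np.uint8),cv2.MORPH_OPEN,np.ones((2,2)))/cv2.morphologyEx(mask.astype(np.uint8),cv2.MORPH_OPEN,np.ones((3,3)))/' m.py
python3 nav.py 570 12.4 100 86.5; python3 tl.py 32 t10; echo; python3 - <<'E'
from h import *
import m
for nm in("top.npy",None):
    c=np.load(nm,allow_pickle=True).item() if nm else read_camera("top");P=pts(c);m.c_p=P;Z=P[...,2]
    def chk(n,x,y,r,z0,z1,z):
        k=(abs(P[...,0]-x)<r)&(abs(P[...,1]-y)<r)&(Z>z0)&(Z<z1); m.rect(c,k,z,n)
        if k.any(): print('   tilt',np.linalg.lstsq(np.c_[P[k][:,:2],np.ones(k.sum())],Z[k],rcond=None)[0][:2].round(4))
    if not nm:
        chk('tile',.570,.0124,.058,.025,.036,.032); chk('block',.484,-.278,.04,.036,.06,.044)
    chk('sq',.569,-.266,.032,.036,.06,.044); chk('tub',.716,.286,.06,.045,.07,.058); chk('stack',.72,-.03,.06,.03,.05,.041)
E
```

```text
t 29.95 pos [ 0.3642 -0.365   0.1705] turn [0.0002 0.     0.0017] shift now [389.  183.   70.5] after [389.3 182.3  70.5] w 0.0772 F [-0.1  0.4  0.3]
1063 z [27.3 30.9 34.2] tilt [0.002, 0.0041]
ranges [-28.2 -47.1] [32.5 52.7]
y -52 x -26.4 32.3 | y -44 x -26.8 32.0 | y -36 x -27.4 31.6 | y -28 x -27.8 31.0 | y -20 x -26.1 30.6 | y -12 x -26.5 32.5 | y -4 x -27.1 31.9 | y 4 x -27.5 31.5 | y 12 x -27.8 30.9 | y 20 x -28.2 32.5 | y 28 x -26.8 32.4 | y 36 x -27.2 22.4 | y 44 x -27.8 14.8 | y 52 x -25.5 14.3 | 
x -32 y -45.2 52.1 | x -24 y -47.1 52.7 | x -16 y -46.9 50.9 | x -8 y -46.5 51.4 | x 0 y -46.0 52.0 | x 8 y -45.6 52.5 | x 16 y -45.1 36.8 | x 24 y -47.0 35.1 | x 32 y -46.6 32.7 | 
sq c mm 569.5 -265.6 short 40.1 long 40.8 short-axis deg 6.4 z 0.0426
   tilt [0.0121 0.0014]
tub c mm 716.9 287.0 short 76.3 long 76.7 short-axis deg 0.1 z 0.0567
   tilt [ 0.0018 -0.005 ]
stack c mm 748.3 -53.4 short 61.1 long 61.6 short-axis deg -60.3 z 0.0388
   tilt [ 0.0181 -0.0031]
tile c mm 570.2 12.7 short 60.3 long 99.9 short-axis deg -3.5 z 0.0308
   tilt [-0.002   0.0035]
block c mm 484.2 -278.1 short 35.7 long 60.9 short-axis deg 7.6 z 0.0425
   tilt [0.0061 0.0059]
sq c mm 569.4 -265.6 short 40.3 long 40.7 short-axis deg 7.1 z 0.0422
   tilt [ 0.0043 -0.0106]
tub c mm 716.9 287.0 short 76.3 long 76.7 short-axis deg 0.1 z 0.0568
   tilt [ 0.0071 -0.0087]
stack c mm 747.9 -53.4 short 61.6 long 62.2 short-axis deg -61.2 z 0.039
   tilt [0.0243 0.0005]
```

The numbers agree: the tile is 0.4 mm from the pocket centre, square and flat, and the block is well inside its recess and flat. The square block, tub and stack have not moved. Handing in.

```bash
python3 -c "
from station import close_job
print(close_job())"
```

```text
the job is handed in; nothing more can be done
None
```

I put the setting block back in the oblong cradle, then seated the tile in the jig's pocket with its cut-out at the filled corner. I let go of both and handed the job in at about 30 s of the 64 s allowed. The handing-in gave no verdict.

**Last checks (top camera, arm clear):**

| Item | Offset from target | Tilt (fit) | Top height (camera reads about 1.5 mm low) |
|---|---|---|---|
| Tile | about 0.4 mm from pocket centre, yaw -3.5°, same as the jig | under 0.005 rad | 30.8 mm (32 expected) |
| Setting block | about 0.5 mm from recess centre | under 0.01 rad | 42.5 mm (44 expected) |

- **Left alone:** the square block, tub and small stack measured within 0.5 mm of where they started. I did not re-measure the brush, but the arm stayed well clear of it.

**What failed or disagreed on the way:**
- **First grasp:** it closed on nothing because the fingertips sit about 20–40 mm farther back than the reported TCP, depending on the opening. I regrasped lower.
- **Refused command:** one arm command had shifts in mm and a bad jaw value. It was refused whole and nothing moved.
- **Measuring error:** my first mask filter shifted positions by about 2 mm. I found and corrected this before the tile went into the pocket.
- **Last picture:** it was over the viewing limit, so the final check is by numbers only.

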